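Prop the nut bin's sprung flap and take out the wheel nut

ROBOT

A 6-joint arm with a two-finger parallel gripper is mounted at the origin on the work surface. World frame = base frame: x ahead of the robot, y to its left, z up, the work surface at z = 0. Lengths are in m, angles in rad, forces in N, time in s.
With the tool pointing down it reaches from about 0.325 to 0.775 m from the base axis. Payload 5.5 kg.
Tool frame: the origin (TCP) lies between the finger pads; the fingertips stand 8 mm ahead of it and the grasp point (between the pads) lies 11 mm behind it (tcp_to_tips is the distance from the TCP to the fingertips, in m); z points along the fingers, y is the direction in which the jaws open and shut (so a half turn about z gives the same grasp; the last joint's range is limited). The gripper opens to 88 mm and grips with 3 to 60 N. Pads are 20 mm wide; open, the fingers measure 115 mm over their backs; the gripper's body (75 mm by 178 mm) begins 61 mm behind the grasp point.
Start: joints at [-1.201, 0.091, 1.231, -0, 1.82, -0.057], TCP at [0.248, -0.546, 0.231] pointing down, gripper open.
Joint ranges: [-2.87, 2.87], [-0.86, 2.18], [0.17, 2.46], [-1.51, 4.65], [0.06, 2.69], [-2.65, 2.65]. Speed limits (rad/s): [2.57, 2.57, 3.01, 3.14, 3.14, 3.14].

INTERFACE

Orientations are given as a unit quaternion [w, x, y, z].
In Python, from bench import * gives the robot as it stands. Calls block until the motion is done:
- move_to(position, orientation): joint-space move of the TCP to a pose.
- move_l(position, speed=0.15, orientation=None): straight line of the TCP; orientation=None keeps the orientation; speed is the mean speed in m/s.
- movej(angles): joint-space move.
- gripper_open() and close(): open the fingers fully, or close them until they stop; the grip force is fixed at half the most.
- hold(seconds).
- inverse_kinematics(position, orientation): joint angles nearest the present ones, or None.
- state(): the state.
- get_image(name): name is "scene" or "top"; returns a dict with "frame" (480x640x3 uint8, blue, green, red), "depth" (480x640 float32, m along the optical axis (not along the pixel's ray), 0 where there is no reading), "camera_matrix" (3x3 intrinsics, pixels), "view" (4x4, takes a point from world to camera coordinates). Camera axes: x right, y up, looking along -z (the intrinsics and any distortion apply to the point x, -y, -z); pixel columns grow to the right and rows downward; lengths in m; the calibration is good to about 2 mm. A picture is of the moment at which its call begins.
A pose or a line that the arm cannot do raises IKError and nothing moves.
- job_done(): hands the job in, once; it reports no verdict.
The state is a dict: "time": time; "joint_pos": joint angles; "dq": joint speeds; "joint_torque": joint torques, N m; "ee_pos": TCP position; "ee_rot": TCP orientation; "ft_force": force on the tool from outside, world axes, zero at the start; "moment": the same for the moment, N m; "finger_gap": finger opening in m.
Only numpy, scipy, OpenCV 4.12 (cv2) and the standard library are available. Lean on these libraries where they do the work, as an engineer would, in place of code of your own. Each camera call takes 0.05 s, during which the arm holds its last target.

TASK

Stand the tall yellow block with the black grip band upright inside the blue bin, through its mouth, so that it props the spring-closed clear flap open. Then take the brass wheel nut out of the bin and set it in the empty red tray, leaving the block standing in the bin.

Things in the scene. Friction and masses are not known exactly. Their poses are not given: they have to be found in the camera images.
- prop_grip (a point): Upright yellow block, 28 x 40 x 150 mm (its own x, y, z), 0.3 kg, on the bench near a shorter wooden offcut and a red tin. Point: on its axis, mid black grip band, 110 mm above its foot. Grip here across the 40 mm to clear the bin's rim. Pushed down to the bin's floor with its y along the bin's y, at bin x = -5 (-16 to +8 serves), y = -90 mm, it holds the flap open, 80 mm of it above the rim.
- bin: Blue bin fixed on the bench. Origin on the bench under the middle of its mouth; x to the hinge side (away from the robot), y along the mouth, z up. Mouth 62 (x) by 260 mm, rim 76 and floor 6 mm up, walls 6 mm, hinge side 24. Clear flap with yellow edge, 50 x 254 x 3 mm, hinged along x = +31, z = 73 mm: swings down inside under about 1 N and springs shut; the block holds it at about 65 degrees.
- nut_mid (a point): Brass wheel nut, 22 mm diameter on a 26 mm collar, 30 mm tall, 60 g, upright on the bin's floor under the clear flap, at bin x about -16, y +50 to +75 mm (the end away from the block's place). Point: its centre, 15 mm above its foot. Fingers closing along the bin's y have 40 mm or more beside it each way and, with the flap propped, about 25 mm or more across x.
- tray: Empty red steel tray, fixed to the bench, 100 x 100 mm, 25 mm high, walls and floor 4 to 5 mm. Origin at the centre of its underside, on the bench, z up. (A grey tray of sockets stands near it.)
Things that resemble listed ones, but are neither listed nor needed, are in the scene too. Leave any green, pink or turquoise look-alike of the part that bears prop_grip alone.

How it is judged:
By the outcome, as a careful person would: the job done as asked, in the order asked, and still so for the second after the job is handed in, with the robot touching nothing.
It also fails if it takes over 58 s, if anything falls off the work surface, if the arm or the gripper's body presses on something with over 40 N, if the wrist force passes 120 N, or if a joint passes its speed limit or range.

## Working session

There is one attempt and no reset: what is moved stays moved. The work goes in short steps, each a Python script; the robot and the scene stay as the last script left them, time stands still between calls to the robot, and variables do not carry over. Pictures are saved under pics/ and viewed, and the job is handed in when it is done.

```bash
mkdir -p pics; ls; python3 - <<'E'
from bench import *
import cv2,numpy as np
for n in ["scene","top"]:
    d=get_image(n); cv2.imwrite(f"pics/{n}0.png",d["frame"]); np.savez(f"pics/{n}0.npz",**{k:d[k] for k in("frame","depth","camera_matrix","view")})
    print(n,d.keys(),d["camera_matrix"].round(1).tolist(),d["view"].round(3).tolist())
print(state())
E
```

```text
pics
scene dict_keys(['frame', 'depth', 'camera_matrix', 'view']) [[508.2, 0.0, 317.2], [0.0, 508.2, 240.0], [0.0, 0.0, 1.0]] [[-0.278, 0.961, -0.0, 0.144], [-0.604, -0.174, 0.778, 0.202], [0.747, 0.216, 0.629, -1.611], [0.0, 0.0, 0.0, 1.0]]
top dict_keys(['frame', 'depth', 'camera_matrix', 'view']) [[570.8, 0.0, 310.5], [0.0, 570.8, 244.6], [0.0, 0.0, 1.0]] [[-0.01, -1.0, -0.003, -0.007], [0.99, -0.011, 0.144, -0.465], [-0.144, -0.001, 0.99, -1.34], [0.0, 0.0, 0.0, 1.0]]
{'time': 0.1, 'joint_pos': array([-1.20071768e+00,  9.17795914e-02,  1.23173177e+00,  1.11703397e-05,
        1.81979046e+00, -5.67362529e-02]), 'dq': array([-1.23450702e-03, -2.28985908e-03, -2.37980298e-03, -2.11800583e-03,
       -4.34750583e-05, -5.84932650e-04]), 'joint_torque': array([ 3.88478904e-03, -4.47857559e+01, -4.07569778e+01,  7.00900541e-02,
        2.83910392e-02, -9.76131150e-05]), 'ee_pos': array([ 0.24827898, -0.54595704,  0.22964134]), 'ee_rot': array([-8.44962493e-04,  9.77314274e-01,  2.11792538e-01, -1.27993930e-04]), 'ft_force': array([0.29056091, 0.19972059, 0.25958138]), 'moment': array([ 0.04475238, -0.03168645, -0.00437455]), 'finger_gap': 0.08756270895439032}
```

View pics/scene0.png

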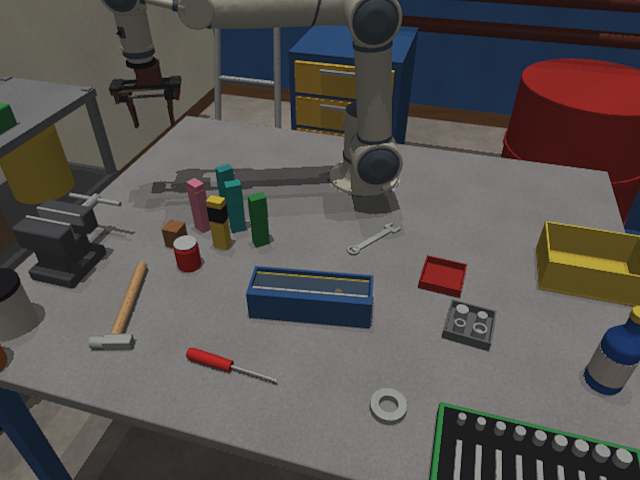

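View pics/top0.png

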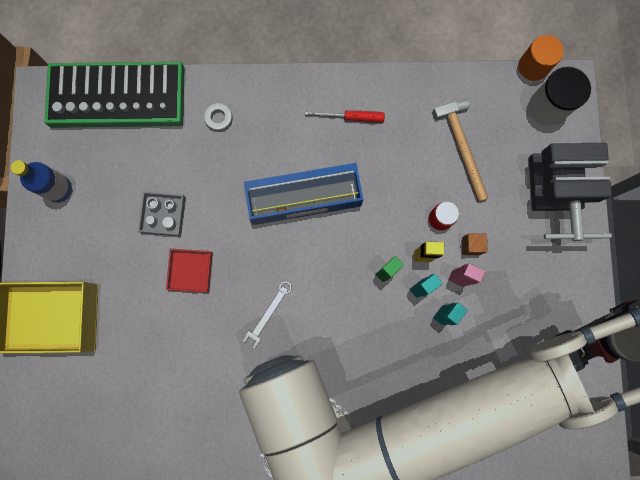

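The only yellow block with a black band is at top (432,249), scene (218,222). The others nearby are green (390,268), turquoise (426,286) and (450,314), and pink (467,274), plus the wooden offcut (475,243) and the red tin (443,215). I'll enlarge to confirm.

```bash
python3 - <<'E'
import cv2,numpy as np
s=cv2.imread("pics/scene0.png");t=cv2.imread("pics/top0.png")
a=cv2.resize(s[150:340,150:390],None,fx=3,fy=3,interpolation=cv2.INTER_CUBIC);cv2.imwrite("pics/c1.png",a)
b=cv2.resize(t[150:340,230:500],None,fx=2.9,fy=2.9,interpolation=cv2.INTER_CUBIC);cv2.imwrite("pics/c2.png",b)
E
```

```text
(no output)
```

View pics/c1.png

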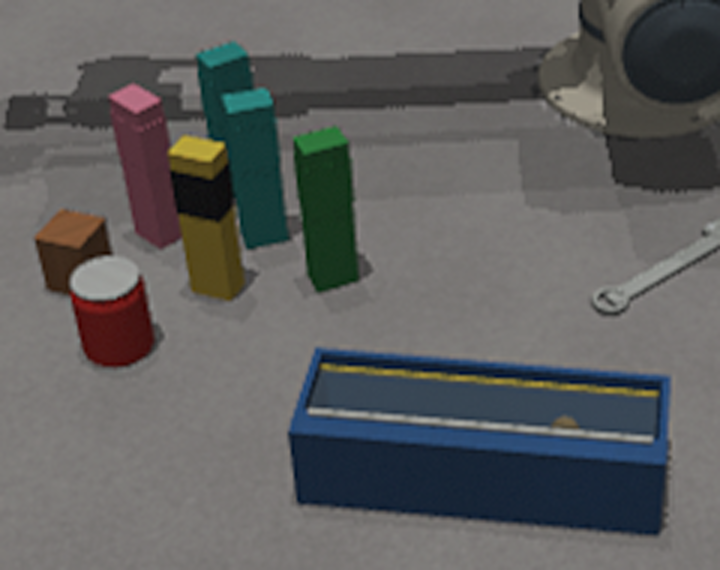

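View pics/c2.png

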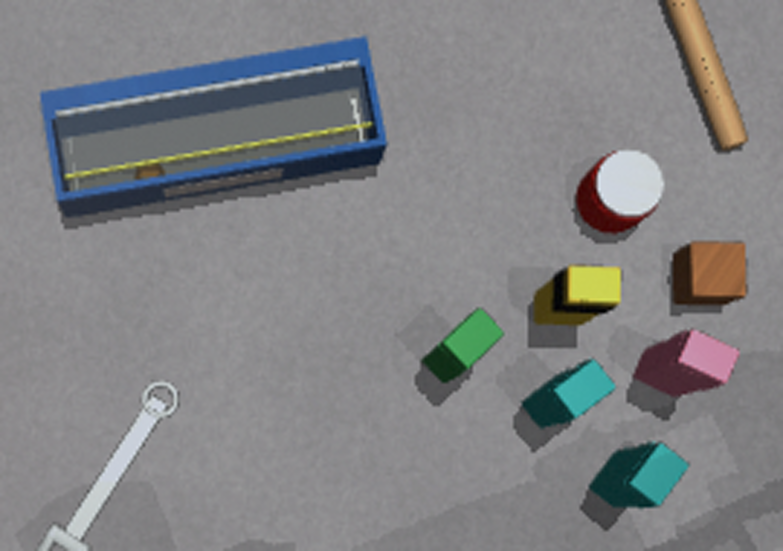

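The crop confirms it: the block is yellow-topped with a black band, its 40 mm side runs roughly along image x, and the brass nut shows at the bin's left end, around top (281,209). Next I measure.

```bash
cat > h.py <<'E'
import numpy as np,cv2
def load(n):
    return dict(np.load(f"pics/{n}.npz"))
def cam(d):
    V=d["view"];R=V[:3,:3];t=V[:3,3];return d["camera_matrix"],R,-R.T@t
def ray(d,uv,z):
    K,R,C=cam(d);uv=np.atleast_2d(np.asarray(uv,float))
    p=np.c_[uv,np.ones(len(uv))]@np.linalg.inv(K).T; p=p*[1,-1,-1]
    w=p@R; s=(z-C[2])/w[:,2]; return C+w*s[:,None]
def cloud(d):
    K,R,C=cam(d);h,w=d["depth"].shape;u,v=np.meshgrid(np.arange(w),np.arange(h))
    p=np.stack([u,v,np.ones_like(u)],-1).reshape(-1,3)@np.linalg.inv(K).T*[1,-1,-1]
    return (p*d["depth"].reshape(-1,1)@R+C).reshape(h,w,3)
def proj(d,P):
    K,R,C=cam(d);c=(np.atleast_2d(P)-C)@R.T*[1,-1,-1];q=c@K.T;return q[:,:2]/q[:,2:]
def snap(n,tag):
    from bench import get_image
    d=get_image(n);np.savez(f"pics/{n}{tag}.npz",**{k:d[k] for k in("frame","depth","camera_matrix","view")});cv2.imwrite(f"pics/{n}{tag}.png",d["frame"]);return d
E
python3 - <<'E'
from h import *
for n in("top0","scene0"):
    d=load(n);P=cloud(d);hsv=cv2.cvtColor(d["frame"],cv2.COLOR_BGR2HSV);H,S,Vv=[hsv[...,i].astype(int) for i in range(3)]
    X,Y,Z=P[...,0],P[...,1],P[...,2]
    ok=d["depth"]>0
    def rep(nm,m,z):
        m=(m&ok).astype(np.uint8);k,l,st,_=cv2.connectedComponentsWithStats(m)
        for i in range(1,k):
            if st[i,4]<40: continue
            c=max(cv2.findContours((l==i).astype(np.uint8),cv2.RETR_EXTERNAL,cv2.CHAIN_APPROX_NONE)[0],key=len)[:,0]
            zz=z if z is not None else np.median(Z[l==i])
            w=ray(d,c,zz)[:,:2]
            r=cv2.minAreaRect((w*1000).astype(np.float32))
            print(n,nm,"px",c.mean(0).round(),"n",st[i,4],"medz",np.median(Z[l==i]).round(4),"zrange",np.percentile(Z[l==i],[2,98]).round(3),"ctr",np.round(r[0],1),"size",np.round(r[1],1),"ang",round(r[2],1))
    rep("yelTop",(H>20)&(H<35)&(S>100)&(Z>.14)&(Z<.165),.15)
    rep("blueRim",(H>100)&(H<125)&(S>120)&(abs(Z-.076)<.006)&(X>.3),.076)
    rep("redtray",((H<6)|(H>174))&(S>150)&(abs(Z-.025)<.004)&(Y<.9),.025)
    rep("high",(Z>.14)&(Z<.16)&(X>.2)&(S>70),.15)
    rep("offcut/tin",(Z>.03)&(Z<.065)&(X>.3)&(Y<0)&(X<.55),None)
E
```

```text
top0 yelTop px [434. 248.] n 242 medz 0.1494 zrange [0.142 0.155] ctr [ 437.7 -283.5] size [40.3 26.6] ang 89.4
top0 blueRim px [302. 191.] n 1199 medz 0.0753 zrange [0.07  0.081] ctr [587.7   4.4] size [ 92.8 271. ] ang 9.4
top0 redtray px [364. 115.] n 226 medz 0.0243 zrange [0.021 0.029] ctr [ 791.3 -150.2] size [98.1 23.7] ang 85.6
top0 high px [ 32. 175.] n 209 medz 0.1473 zrange [0.14  0.159] ctr [613.3 609.1] size [42.3 48.9] ang 63.1
top0 high px [434. 248.] n 245 medz 0.1494 zrange [0.142 0.155] ctr [ 438.4 -283.5] size [39.6 29. ] ang 87.8
top0 high px [393. 266.] n 233 medz 0.1497 zrange [0.145 0.155] ctr [ 397.9 -191. ] size [27.7 40.8] ang 43.9
top0 high px [473. 273.] n 244 medz 0.1495 zrange [0.142 0.154] ctr [ 383.  -366.9] size [42.1 29.5] ang 64.5
top0 high px [431. 283.] n 246 medz 0.1495 zrange [0.143 0.154] ctr [ 359.5 -272.9] size [27.9 42. ] ang 35.6
top0 high px [456. 313.] n 256 medz 0.15 zrange [0.143 0.155] ctr [ 295.5 -325.9] size [29.2 40.7] ang 51.0
top0 offcut/tin px [439. 221.] n 119 medz 0.0536 zrange [0.032 0.064] ctr [ 518.4 -319.4] size [57.1 35.4]
[... 2285 characters left out ...]
 offcut/tin px [200. 216.] n 157 medz 0.0483 zrange [0.031 0.064] ctr [ 393.2 -363.7] size [74.4 39.7] ang 31.0
scene0 offcut/tin px [236. 217.] n 174 medz 0.0484 zrange [0.03  0.064] ctr [ 371.1 -267.3] size [62.7 43.2] ang 26.2
scene0 offcut/tin px [174. 230.] n 376 medz 0.0557 zrange [0.032 0.061] ctr [ 478.  -394.6] size [67.  75.5] ang 86.1
scene0 offcut/tin px [260. 231.] n 182 medz 0.0481 zrange [0.032 0.064] ctr [ 413.3 -184.7] size [53.7 44.4] ang 21.9
scene0 offcut/tin px [220. 233.] n 201 medz 0.0485 zrange [0.031 0.065] ctr [ 451.2 -277.1] size [61.3 47.5] ang 27.4
scene0 offcut/tin px [196. 252.] n 87 medz 0.0497 zrange [0.03  0.065] ctr [ 537.9 -304.2] size [60.3 19.3] ang 33.3
```

```bash
python3 - <<'E'
from h import *
t=load("top0");s=load("scene0")
print("camC",cam(t)[2].round(3),cam(s)[2].round(3))
hsv=cv2.cvtColor(t["frame"],cv2.COLOR_BGR2HSV).astype(int);m=(((hsv[...,0]<6)|(hsv[...,0]>174))&(hsv[...,1]>130)).astype(np.uint8)
m[:240]=0;m[300:]=0;m[:,:150]=0;m[:,230:]=0
c=max(cv2.findContours(m,cv2.RETR_EXTERNAL,cv2.CHAIN_APPROX_NONE)[0],key=len)[:,0]
r=cv2.minAreaRect((ray(t,c,.025)[:,:2]*1000).astype(np.float32));print("tray",r)
def box(c,sz,ang,z):
    a=np.deg2rad(ang);R=np.array([[np.cos(a),-np.sin(a)],[np.sin(a),np.cos(a)]])
    q=np.array([[-1,-1],[1,-1],[1,1],[-1,1]])*np.array(sz)/2
    return np.c_[q@R.T+c,np.full(4,z)]/1000
items=[(box((438,-283.5),(28,40),-1,150),(255,0,255)),(box((587.7,4.4),(92,272),9.4,76),(0,255,255)),(box(r[0],(100,100),r[2],25),(0,255,0))]
for nm,d,roi in(("t",t,(150,300,160,490)),("s",s,(180,335,160,480))):
    y0,y1,x0,x1=roi;k=2.4
    im=cv2.resize(d["frame"][y0:y1,x0:x1],None,fx=k,fy=k,interpolation=cv2.INTER_CUBIC)
    for b,col in items:
        p=((proj(d,b)-[x0,y0]+.5)*k).round().astype(int);cv2.polylines(im,[p],True,col,1)
    cv2.imwrite(f"pics/ov_{nm}.png",im)
P=cloud(t);print("tray px depth height floor",P[271,190].round(3))
E
```

```text
camC [ 0.267 -0.014  1.393] [1.365 0.246 0.856]
tray ((407.52740478515625, 283.33154296875), (99.09935760498047, 99.15609741210938), 85.69731140136719)
tray px depth height floor [ 0.408  0.284 -0.   ]
```

View pics/ov_t.png

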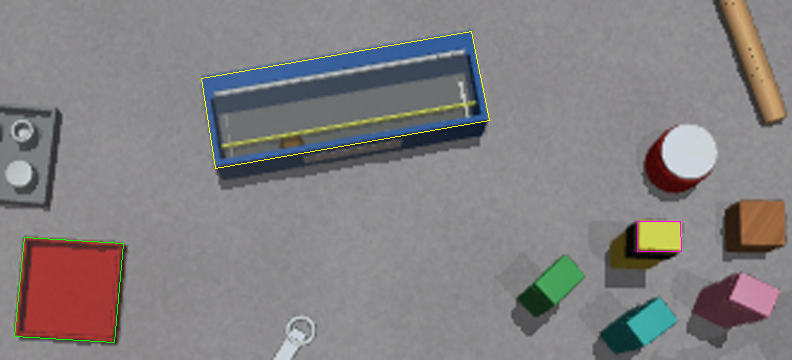

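View pics/ov_s.png

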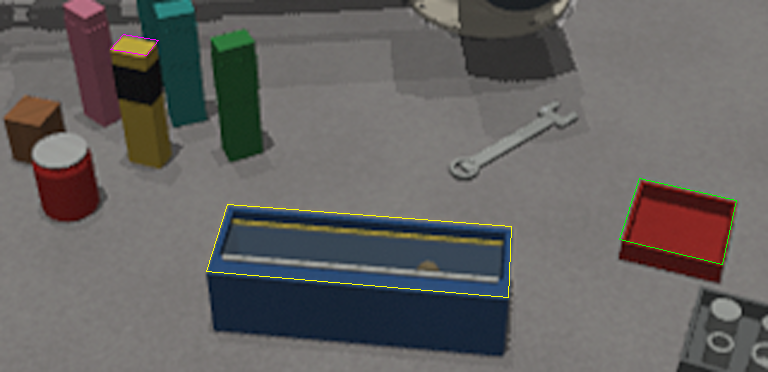

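Overlays match in both views: bin origin (0.579, 0.003), yaw 9.4°; block (0.438, −0.2835), yaw about −1°; tray (0.4075, 0.2833). Now the grasp.

```bash
cat >> h.py <<'E'
def q(deg):
    a=np.deg2rad(deg)/2;return [0,float(np.cos(a)),float(np.sin(a)),0]
BO=np.array([.5788,.0029]);BY=9.4
def b2w(x,y):
    a=np.deg2rad(BY);return BO+[x*np.cos(a)-y*np.sin(a),x*np.sin(a)+y*np.cos(a)]
def st(msg=""):
    from bench import state
    s=state();print(msg,"t",round(s["time"],2),"p",np.round(s["ee_pos"],4),"F",np.round(s["ft_force"],1),"gap",round(s["finger_gap"],4),"j6",round(s["joint_pos"][5],2))
    return s
E
python3 - <<'E'
from h import *
from bench import *
move_to([.438,-.2835,.24],q(-1)); st("above")
move_l([.438,-.2835,.100],.12); st("at")
close(); st("closed")
move_l([.438,-.2835,.235],.15); st("up")
snap("scene","1");st()
E
```

```text
above t 1.33 p [ 0.4377 -0.2841  0.2398] F [-0.8  0.3  1.8] gap 0.088 j6 0.95
at t 2.65 p [ 0.4384 -0.2838  0.1011] F [0.4 0.4 0.4] gap 0.0879 j6 0.95
closed t 3.44 p [ 0.438  -0.2835  0.1   ] F [-0.2 -0.5 -0.6] gap 0.0405 j6 0.95
up t 4.49 p [ 0.4377 -0.2833  0.2336] F [ 0.2  0.3 -3. ] gap 0.0404 j6 0.95
 t 4.54 p [ 0.4376 -0.2832  0.2334] F [-0.2 -0.3 -3.6] gap 0.0406 j6 0.95
```

```bash
python3 - <<'E'
from h import *
from bench import *
p=b2w(-5,0*0-90e-3) if 0 else b2w(-.005,-.090)
print(p)
move_l([p[0],p[1],.235],.2,q(9.4)); st("above bin")
s=snap("scene","2");t=snap("top","2")
a=cv2.resize(s["frame"][100:340,190:430],None,fx=2.5,fy=2.5);b=cv2.resize(t["frame"][110:260,220:400],None,fx=1.3,fy=4);b=cv2.resize(t["frame"][120:240,230:380],None,fx=1.3,fy=1.3)
a[:b.shape[0],a.shape[1]-b.shape[1]:]=b
cv2.imwrite("pics/m2.png",a)
E
```

```text
[ 0.58856648 -0.08670812]
above bin t 5.93 p [ 0.5882 -0.0876  0.2351] F [ 0.9  0.6 -2.4] gap 0.04 j6 1.2
```

View pics/m2.png

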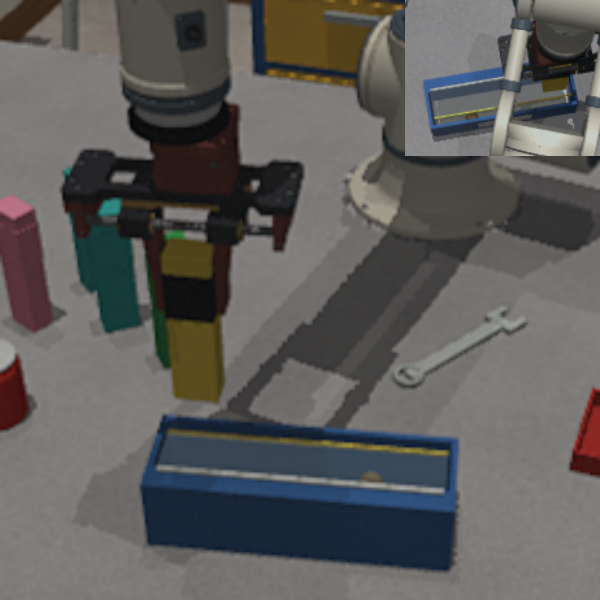

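The block hangs upright above the bin's right end. I'll lower it, watching the force.

```bash
python3 - <<'E'
from h import *
from bench import *
p=b2w(-.005,-.090)
for z in(.175,.145,.125,.113):
    move_l([p[0],p[1],z],.1); s=st()
hold(.15); f0=st("base")["ft_force"][2]
for z in np.arange(.111,.0985,-.0015):
    move_l([p[0],p[1],z],.02); s=st()
    if s["ft_force"][2]-f0>6: break
hold(.2);st("end")
snap("scene","3")
E
```

```text
t 6.78 p [ 0.5887 -0.0868  0.1757] F [ 0.7 -0.5 -2.8] gap 0.0406 j6 1.2
 t 7.23 p [ 0.5879 -0.0867  0.1443] F [-1.  -0.5 -2.5] gap 0.0406 j6 1.2
 t 7.58 p [ 0.5878 -0.0867  0.124 ] F [-2.2 -1.  -3. ] gap 0.0402 j6 1.2
 t 7.85 p [ 0.5881 -0.0867  0.1124] F [-2.2  0.6 -4.4] gap 0.0407 j6 1.2
base t 8.0 p [ 0.5885 -0.0867  0.1132] F [-0.2 -0.4 -3.4] gap 0.0405 j6 1.2
 t 8.25 p [ 0.5888 -0.0867  0.1114] F [-1.4 -0.4 -1.9] gap 0.0404 j6 1.2
 t 8.5 p [ 0.5886 -0.0867  0.1096] F [-0.7 -0.4 -3. ] gap 0.0404 j6 1.2
 t 8.75 p [ 0.5885 -0.0867  0.1078] F [-0.8 -0.  -2.8] gap 0.0405 j6 1.2
 t 9.0 p [ 0.5885 -0.0867  0.1063] F [-0.9  0.8 -2.2] gap 0.0402 j6 1.2
 t 9.25 p [ 0.5888 -0.0868  0.106 ] F [-2.5 -0.3  2.6] gap 0.0403 j6 1.2
end t 9.45 p [ 0.5888 -0.0868  0.1059] F [-3.   0.1  5.2] gap 0.0407 j6 1.2
```

Floor contact at TCP z 0.106, as expected. Releasing.

```bash
python3 - <<'E'
from h import *
from bench import *
gripper_open(); st("open")
p=b2w(-.005,-.090)
move_l([p[0],p[1],.24],.15); st("up")
n=b2w(-.016,.062)
move_to([.42,.2,.28],q(9.4)); st("aside")
s=snap("scene","4");t=snap("top","4")
a=cv2.resize(s["frame"][180:340,220:400],None,fx=3,fy=3);b=cv2.resize(t["frame"][140:240,230:380],None,fx=3.6,fy=3.6)
cv2.imwrite("pics/m4s.png",a);cv2.imwrite("pics/m4t.png",b)
E
```

```text
open t 10.38 p [ 0.5886 -0.0867  0.105 ] F [-0.2 -1.2 -0.1] gap 0.0876 j6 1.2
up t 11.43 p [ 0.5883 -0.0867  0.2387] F [-0.3 -0.5  0.4] gap 0.0876 j6 1.2
aside t 12.69 p [0.4205 0.1994 0.2795] F [ 0.8 -0.9 -0. ] gap 0.0875 j6 1.78
```

View pics/m4s.png

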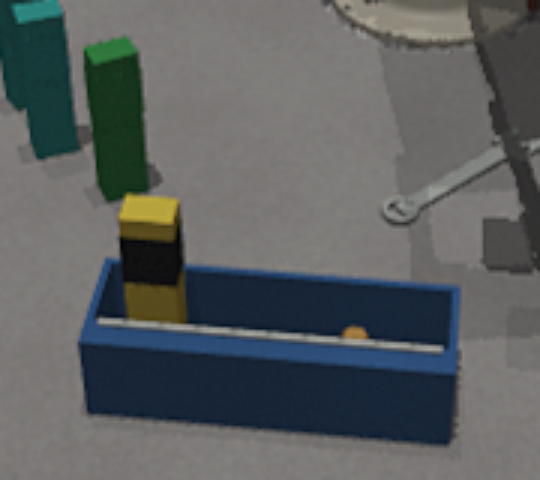

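View pics/m4t.png

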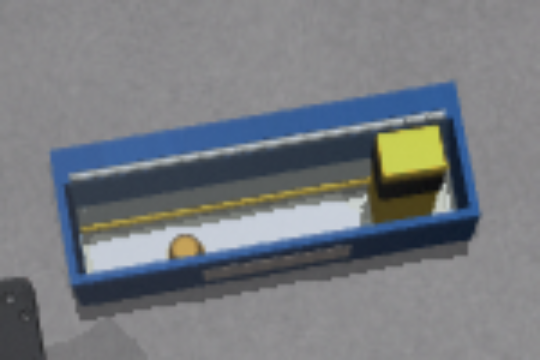

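The block stands upright and the flap is propped open; its yellow edge is swung down at top crop (230,207). The nut now shows at crop (185,245), about top (281,208). I'll measure it from its hue mask in both views.

```bash
python3 - <<'E'
from h import *
BOm=BO
a=np.deg2rad(BY);R=np.array([[np.cos(a),-np.sin(a)],[np.sin(a),np.cos(a)]])
for n,(x0,x1,y0,y1) in(("top4",(270,293,200,215)),("scene4",(330,346,286,296))):
    d=load(n);h=cv2.cvtColor(d["frame"],cv2.COLOR_BGR2HSV).astype(int)
    m=(h[...,0]>8)&(h[...,0]<26)&(h[...,1]>90)&(h[...,2]>70)
    mm=np.zeros_like(m);mm[y0:y1,x0:x1]=m[y0:y1,x0:x1]
    print(n);print("\n".join("".join("#" if v else "." for v in r) for r in mm[y0:y1,x0:x1]))
    Z=cloud(d)[...,2];print("z",np.percentile(Z[mm&(d["depth"]>0)],[10,50,90]).round(4))
    v,u=np.nonzero(mm);w=(ray(d,np.c_[u,v],.036)[:,:2]-BO)@R*1000
    print("bin x",w[:,0].min().round(1),w[:,0].max().round(1),"y",w[:,1].min().round(1),w[:,1].max().round(1),"mean",w.mean(0).round(1))
    print(h[y0+3:y1-3:2,(x0+x1)//2].tolist())
E
```

```text
top4
########...............
##.....................
.......................
.......................
.......................
.......................
.........#####.........
........#######........
........########.......
.......##########......
.......#######.........
.......................
.......................
.......................
.......................
z [0.0276 0.0342 0.0396]
bin x -20.0 10.0 y 47.3 82.3 mean [-9.8 62.3]
[[107, 20, 208], [18, 73, 140], [20, 139, 197], [20, 139, 195], [104, 47, 137]]
scene4
................
................
................
......#####.....
.....#######....
....#########...
.....########...
................
................
................
z [0.0274 0.0345 0.0368]
bin x -20.4 -9.4 y 51.6 70.0 mean [-14.5  60.9]
[[18, 135, 130], [18, 156, 157]]
```

```bash
python3 - <<'E'
from h import *
a=np.deg2rad(BY);R=np.array([[np.cos(a),-np.sin(a)],[np.sin(a),np.cos(a)]])
for n,pts in(("top4",[(281,205.3),(281.2,205.7),(276.5,209),(286.5,209),(276.7,208),(285.6,208)]),("scene4",[(338,288.4),(338,289),(333.6,291),(342.6,291)])):
    d=load(n);w=(ray(d,pts,.036)[:,:2]-BO)@R*1000;print(n,w.round(1).tolist())
s=load("scene4")["frame"][280:302,322:356];t=load("top4")["frame"][198:220,266:300]
cv2.imwrite("pics/n4.png",np.hstack([cv2.resize(i,None,fx=11,fy=11,interpolation=cv2.INTER_NEAREST) for i in(s,t)]))
E
```

```text
top4 [[-7.6, 57.8], [-8.7, 57.4], [-14.8, 70.0], [-19.0, 46.1], [-12.4, 69.1], [-16.2, 47.9]]
scene4 [[-21.8, 60.0], [-19.9, 60.2], [-12.2, 50.7], [-14.6, 71.1]]
```

View pics/n4.png

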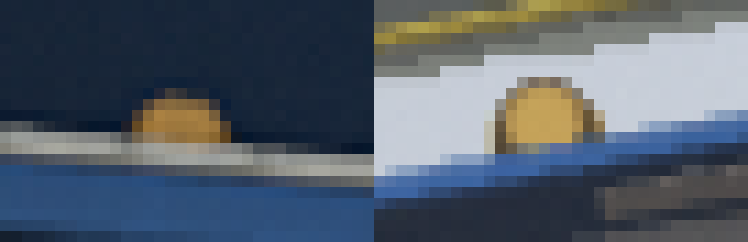

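Both views put the nut at bin y about 58–61, x about −12 to −18 (part hidden by the rims, so ±3 mm), which agrees with the stated −16. Aiming at (−15, 59.5). The fingertips must stay above the 6 mm floor, so TCP z is 0.018.

```bash
python3 - <<'E'
from h import *
from bench import *
n=b2w(-.015,.0595);print(n)
move_to([n[0],n[1],.20],q(9.4)); st("above")
ok=True
for z,v in((.10,.12),(.07,.08),(.045,.06),(.03,.04),(.018,.03)):
    move_l([n[0],n[1],z],v); s=st()
    if np.abs(s["ft_force"]).max()>8: ok=False;print("contact");break
if ok:
    hold(.1);st();close();st("closed")
E
```

```text
[0.55428352 0.05915115]
above t 13.64 p [0.5542 0.0596 0.2007] F [-0.4  0.4  0.4] gap 0.0877 j6 1.45
 t 14.62 p [0.5548 0.0593 0.1011] F [ 0.1  0.  -0.4] gap 0.0883 j6 1.45
 t 15.15 p [0.5539 0.0591 0.0693] F [-0.  -0.4 -0.1] gap 0.0882 j6 1.45
 t 15.72 p [0.5541 0.0591 0.0446] F [-0.3 -0.  -0.4] gap 0.088 j6 1.45
 t 16.24 p [0.5541 0.0592 0.0297] F [-0.1  0.5 -0.2] gap 0.0878 j6 1.45
 t 16.79 p [0.5542 0.0592 0.0178] F [-0.2 -0.6 -0.8] gap 0.088 j6 1.45
 t 16.89 p [0.5544 0.0592 0.0182] F [ 1.1 -0.9 -1. ] gap 0.0878 j6 1.45
closed t 17.91 p [0.5543 0.0591 0.018 ] F [-0.4 -0.7  0.1] gap 0.0241 j6 1.45
```

```bash
python3 - <<'E'
from h import *
from bench import *
n=b2w(-.015,.0595)
move_l([n[0],n[1],.06],.06);st()
move_l([n[0],n[1],.17],.12);hold(.1);st("up")
s=snap("scene","5");t=snap("top","5")
cv2.imwrite("pics/m5.png",cv2.resize(s["frame"][170:340,220:420],None,fx=3.5,fy=3.5,interpolation=cv2.INTER_CUBIC))
E
```

```text
t 18.76 p [0.5541 0.0592 0.0597] F [-0.5  0.8 -0.2] gap 0.024 j6 1.45
up t 19.93 p [0.5538 0.0591 0.1687] F [-0.2  0.6 -0.6] gap 0.0244 j6 1.45
```

View pics/m5.png

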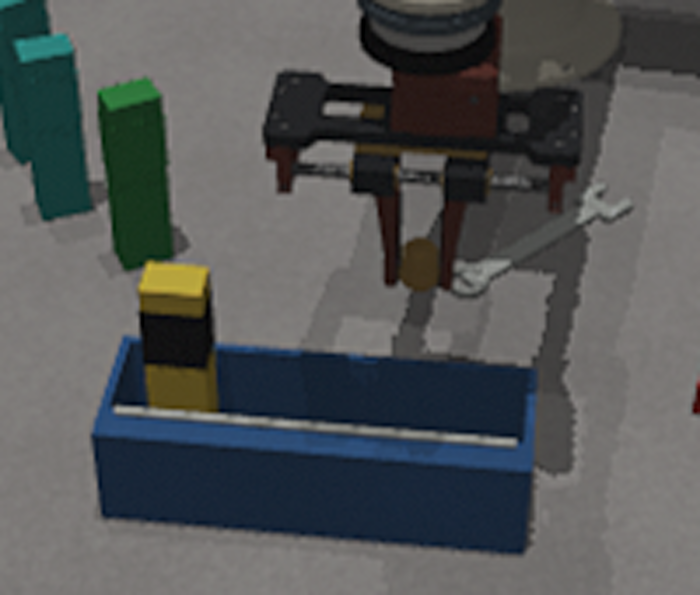

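The nut came up with the fingers, but may have tilted about the jaw axis. I'll enlarge and check with depth.

```bash
python3 - <<'E'
from h import *
d=load("scene5");f=d["frame"];cv2.imwrite("pics/n5.png",cv2.resize(f[225:262,320:360],None,fx=15,fy=15,interpolation=cv2.INTER_CUBIC))
P=cloud(d);h=cv2.cvtColor(f,cv2.COLOR_BGR2HSV).astype(int)
m=np.zeros((480,640),bool);m[236:256,333:348]=(h[236:256,333:348,0]>8)&(h[236:256,333:348,0]<26)&(h[236:256,333:348,1]>90)
tc=b2w(-.015,.0595)
for v in range(236,256):
    us=np.nonzero(m[v])[0]
    if len(us): q_=P[v,us];print(v,us.min(),us.max(),(np.median(q_,0)-[tc[0],tc[1],.169]).round(4)*1000, h[v,us].mean(0).round())
E
```

```text
238 338 341 [-5.3 -0.9 16.5] [ 18. 112.  66.]
239 336 343 [-2.7  0.2 16.5] [ 19. 142.  60.]
240 336 343 [ 2.9  1.  17.4] [ 18. 146.  61.]
241 335 344 [ 4.9  1.4 16.4] [ 19. 135.  63.]
242 336 344 [ 7.6  3.3 16.1] [ 18. 138.  64.]
243 335 344 [ 8.2  3.1 13.9] [ 19. 136.  64.]
244 335 344 [ 9.6  3.3 12.2] [ 19. 138.  62.]
245 335 344 [ 9.9  3.4 10.1] [ 19. 139.  62.]
246 334 345 [9.4 3.7 7. ] [ 19. 134.  59.]
247 333 345 [9.3 2.2 3.6] [ 18. 133.  58.]
248 333 345 [9.8 2.9 1.3] [ 18. 134.  57.]
249 334 345 [10.1  3.9 -1.2] [ 18. 133.  59.]
250 335 344 [12.4  4.4 -1.7] [ 18. 141.  62.]
251 336 343 [12.9  4.1 -3.9] [ 18. 141.  61.]
252 338 342 [11.8  5.6 -6.5] [ 18. 140.  58.]
```

View pics/n5.png

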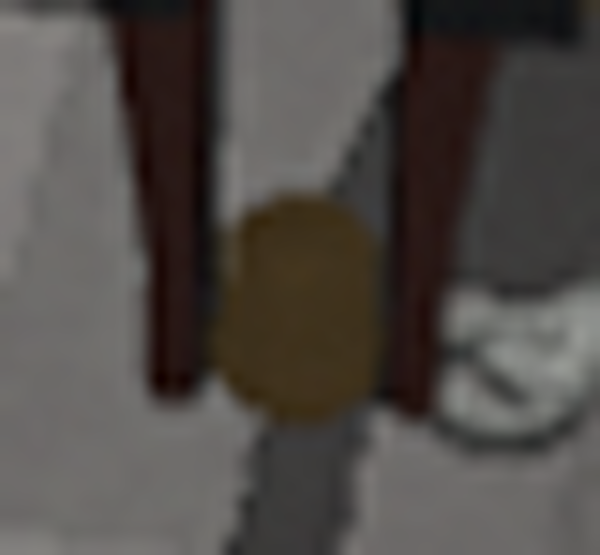

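The depth shows the nut upright: vertical face between z +1 and +12 mm, top at about +17 mm from the TCP, so the foot is at −12 mm. Fully open, the fingers span 115 mm against the tray's 90 mm inside, so I'll place it with the jaws along the tray's diagonal.

```bash
python3 - <<'E'
from h import *
from bench import *
x,y=.4075,.2833
d=load("top0");P=cloud(d);print("socket tray max z",P[190:240,138:188,2].max().round(3))
move_to([x,y,.17],q(40.7)); st("above tray")
move_l([x,y,.05],.12); st()
move_l([x,y,.026],.05); hold(.1); f0=st()["ft_force"][2]
for z in np.arange(.0245,.0145,-.0015):
    move_l([x,y,z],.02); s=st()
    if s["ft_force"][2]-f0>4: break
snap("scene","6")
cv2.imwrite("pics/m6.png",cv2.resize(load("scene6")["frame"][190:330,370:520],None,fx=4,fy=4,interpolation=cv2.INTER_CUBIC))
E
```

```text
socket tray max z 1.393
above tray t 21.07 p [0.4081 0.2827 0.17  ] F [-0.4 -0.8 -1. ] gap 0.0244 j6 1.4
 t 22.22 p [0.408  0.2836 0.051 ] F [ 0.2  0.3 -0.3] gap 0.0243 j6 1.4
 t 22.95 p [0.4077 0.2834 0.0263] F [-0.6 -0.1 -0.3] gap 0.0244 j6 1.4
 t 23.2 p [0.4075 0.2833 0.0246] F [-0.2 -0.3 -1.1] gap 0.0242 j6 1.4
 t 23.45 p [0.4074 0.2833 0.0229] F [ 0.1  0.1 -1.1] gap 0.0243 j6 1.4
 t 23.7 p [0.4074 0.2833 0.0213] F [-0.9 -0.2 -0.6] gap 0.0244 j6 1.4
 t 23.95 p [0.4074 0.2833 0.0198] F [ 0.2 -0.5 -0. ] gap 0.0242 j6 1.4
 t 24.2 p [0.4074 0.2833 0.0183] F [-0.4  0.3  0.1] gap 0.0245 j6 1.4
 t 24.45 p [0.4074 0.2832 0.0169] F [ 0.  -0.8 -0.3] gap 0.0244 j6 1.4
 t 24.7 p [0.4077 0.2834 0.016 ] F [ 0.4 -0.4  3.6] gap 0.024 j6 1.4
```

View pics/m6.png

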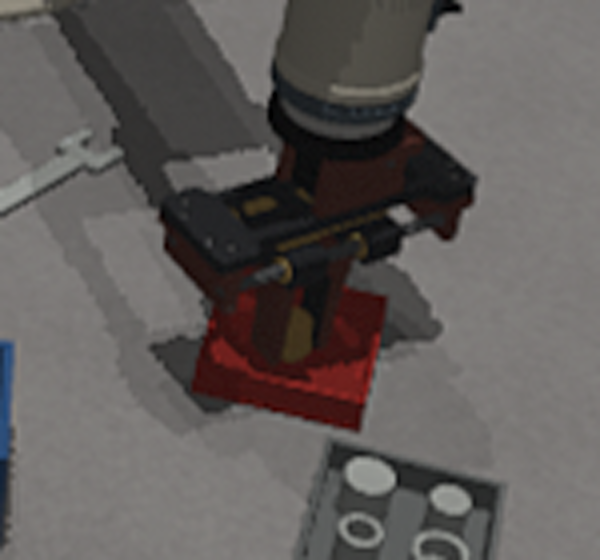

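The nut's foot touched the tray floor at TCP z 0.016, as expected, with the jaws along the diagonal. Releasing and checking.

```bash
python3 - <<'E'
from h import *
from bench import *
x,y=.4075,.2833
gripper_open(); st("open")
move_l([x,y,.06],.06);st()
move_l([x,y,.25],.15);st()
move_to([.30,.36,.30],q(40.7));hold(.3);st("away")
s=snap("scene","7");t=snap("top","7")
cv2.imwrite("pics/m7s.png",cv2.resize(s["frame"][170:340,200:500],None,fx=2.6,fy=2.6,interpolation=cv2.INTER_CUBIC))
cv2.imwrite("pics/m7t.png",cv2.resize(t["frame"][140:310,130:500],None,fx=2.1,fy=2.1,interpolation=cv2.INTER_CUBIC))
E
```

```text
open t 25.8 p [0.4079 0.2833 0.0155] F [ 4.   0.1 -2.2] gap 0.0873 j6 1.4
 t 26.69 p [0.4073 0.2832 0.0597] F [-0.4  0.1 -0.4] gap 0.0878 j6 1.4
 t 28.11 p [0.4072 0.2831 0.2488] F [ 0.3  0.4 -0.5] gap 0.0877 j6 1.4
away t 29.02 p [0.3008 0.3593 0.2992] F [ 0.4 -0.2 -0.3] gap 0.0878 j6 1.66
```

View pics/m7s.png

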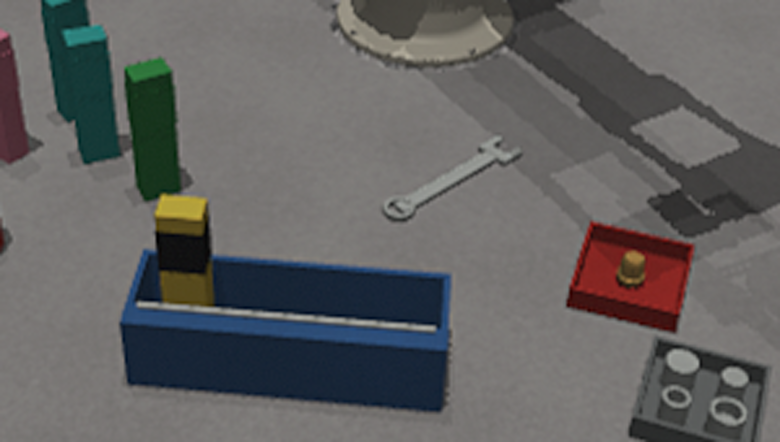

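View pics/m7t.png

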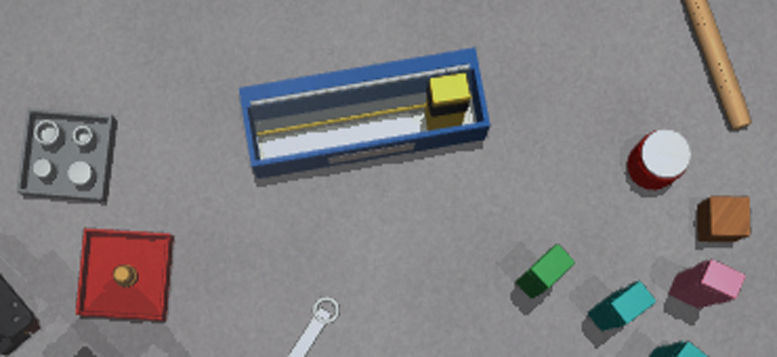

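The nut stands upright in the red tray at top crop (124,275), the block stands in the bin at crop (448,95) with the flap propped, and the look-alikes haven't moved. Handing in.

```bash
python3 -c "
from bench import *
print(job_done())"
```

```text
the job is handed in; nothing more can be done
None
```

The job is done and handed in at about 29 s of the 58 s allowed. The yellow block stands in the bin holding the flap open, and the brass nut is in the red tray.

- **Block:** I gripped it on the black band across its 40 mm side and lowered it to the bin floor at about bin x = −5, y = −90 mm. It touched down at the expected height.
- **Nut:** I lifted it out through the propped mouth and set it in the tray with the jaws along the tray's diagonal, because the open fingers are wider than the tray.
- **Last checks:** The final pictures from both cameras show the block upright with the flap open and the nut upright in the middle of the tray. The look-alike blocks are where they were. The robot was clear of everything. The forces I read at the end of each move stayed under about 6 N.

**Measurements that disagreed:**
- The two cameras put the nut's bin x between about −12 and −18 mm, because the rims hid part of it. I aimed at −15 mm and the grasp held.
- The finger gap on the nut read 24 mm rather than 22 mm, and I did not find out why.

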